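Roll a rocking sample carrier onto its foot and dock it

TASK

The red sample carrier is lying upside down on its round back, where it rocks at a touch. Roll it over so that it settles on its flat white foot, and dock it: standing still on its foot on the bench, lengthwise between the two guide rails of the docking bay and flush against the bay's metal back stop, and let go. Do not drop or fling it, and leave the other things on the bench where they are.

Things in the scene. Friction and masses are not known exactly. Their poses are not given: they have to be found in the camera images.
- carrier_axis (a point): Red carrier, 0.14-0.26 kg: solid D-section bar, 100 mm long, rounded ends; round back, radius 30 mm, cut off by a flat white foot 52 mm wide. Point: on the axis of the round back, mid-length, 15 mm above the foot's underside, 30 mm below the crown (45 mm high in all; widest, 60 mm, here). y along its length, z from foot to crown (down at the start). Ends alike. Height over bench: 30 mm lying on its back, 15 mm on its foot.
- carrier_foot (a point): Centre of the underside of the carrier's white foot (52 x 88 mm), same axes. The carrier's weight sits 5 mm from its axis towards the crown, so on its back it rests foot up and rocks. Rolled 120 degrees either way (63 mm of travel) a long edge of the foot meets the bench; a little more tips it onto the foot by itself, about 90 mm in all from where it began.
- bay: Docking bay, fixed. Origin on the bench below the middle of a docked carrier; x to the back stop, y along the docked carrier, z up. Open towards -x. Two grey guide rails 14 mm high along x, from about -48 to +40 mm, inner faces at y = +/-54 mm, flared at the open end; black sensor blocks 32 mm high outside them, to y = +/-77 mm. Between them bare bench (painted blue): the carrier can be slid in.
- bay_stop (a point): Centre of the foot line of the bay's aluminium back stop, on its upright face, 30 mm in +x of the bay's origin; axes as the bay's. The stop is 26 mm high, 124 mm wide, 20 mm thick. A carrier flush against it has its axis above the bay's origin.
- vial: Clear glass vial with black cap, 42 mm across, 75 mm high; bystander, leave it. Origin at the centre of its underside.
- pot: Clear specimen pot with red cap, 48 mm across, 60 mm high; bystander, leave it. Origin at the centre of its underside.
- dish: Closed glass dish, 64 mm across, 14 mm high; bystander, leave it. Origin at the centre of its underside.
- reagent: Amber bottle with blue cap, 56 mm across, 120 mm high; bystander, leave it. Origin at the centre of its underside.
- scissors: Small steel scissors lying flat along x, 130 mm long, 6 mm high; bystander, leave it. Origin at the centre of its underside.
- forceps: Steel forceps lying flat along x, 145 mm long, 6 mm high; bystander, leave it. Origin at the centre of its underside.
There are look-alikes about, which are no part of the job. There is more than one size of the part that bears carrier_axis; the job needs the smallest. Several things look just like the bay: the one meant starts nearest to the robot's base.

How it is judged:
At the end, for the whole second after the job is handed in: The carrier stands still on its foot on the bench (upright within 4.5 degrees), lengthwise between the rails (within 7 mm of the middle, turned less than 4 degrees) and flush with the back stop (gap under 4 mm), released (angle between carrier_axis's own z axis and vertical below 0.08 rad and height (world z) of carrier_axis between 0.012 and 0.018 m and x of carrier_axis in the frame of bay between -0.004 and 0.004 m and y of carrier_axis in the frame of bay between -0.007 and 0.007 m and angle between the y axis of carrier_axis and the y axis of bay, either way round below 0.07 rad and linear speed of carrier below 0.01 m/s and angular speed of carrier below 0.1 rad/s); the robot touches nothing.
It fails at once if the carrier is dropped or flung (faster than 1 m/s) (linear speed of carrier above 1 m/s).
It fails at once if a bystander (vial, pot, dish, amber bottle, scissors, forceps) is moved by more than 20 mm (distance of any of vial, pot, dish, reagent, scissors, forceps from where it was at the start of the episode above 0.02 m).
It also fails if it takes over 72 s, if anything falls off the work surface, if the arm or the gripper's body presses on something with over 40 N, if the wrist force passes 120 N, or if a joint passes its speed limit or range.

ROBOT

A 7-joint arm with a two-finger parallel gripper is mounted at the origin on the work surface. World frame = base frame: x ahead of the robot, y to its left, z up, the work surface at z = 0. Lengths are in m, angles in rad, forces in N, time in s.
With the tool pointing down it reaches from about 0.425 to 0.95 m from the base axis. Payload 4.7 kg.
Tool frame: the origin (TCP) lies on the centre line of the jaws, within the pads' length; the fingertips stand robot.nose_length ahead of it and the grasp point (between the pads) lies 8 mm behind it (robot.nose_length is the distance from the TCP to the fingertips, in m); z points along the fingers, x is the direction in which the jaws open and shut, and the axes are right-handed (so a half turn about z gives the same grasp; the last joint's range is limited). The gripper opens to 85 mm and grips with 20 to 120 N. Pads are 22 mm wide; open, the fingers measure 114 mm over their backs; the gripper's body (76 mm by 85 mm) begins 54 mm behind the grasp point. The pads swing forward as they close: fully open they stand 13 mm farther back than shut.
Start: joints at [1.228, 0.469, -0.049, 1.532, 0.024, 1.141, -0.082], TCP at [0.208, -0.642, 0.242] pointing down, gripper open.
Joint ranges: [-2.59, 2.59], [-0.33, 1.99], [-1.39, 1.29], [0.1, 2.45], [-1.04, 4.18], [0.21, 1.99], [-2.66, 2.66]. Speed limits (rad/s): [2.57, 2.57, 3.14, 3.14, 3.14, 3.14, 3.14].

INTERFACE

Orientations are given as [roll, pitch, yaw] about the fixed x, y, z axes, in that order (R = Rz(yaw) Ry(pitch) Rx(roll)).
In Python, from plant import robot gives the robot as it stands. Calls block until the motion is done:
- robot.goto(position, orientation): joint-space move of the TCP to a pose.
- robot.move_straight(position, vel=0.15, attitude=None, contact_N=None): straight line of the TCP; attitude=None keeps the orientation; vel is the mean speed in m/s. With contact_N (N) it stops when the force on the tool has changed by that much, and returns True; else False.
- robot.move_joints(angles): joint-space move.
- robot.grip(opening, strength=None): opening from 0.0 (shut) to 1.0 (fully open); strength is the grip in N (None keeps the last); returns when the fingers have stopped.
- robot.sleep(seconds).
- robot.inverse_kinematics(position, orientation): joint angles nearest the present ones, or None.
- robot.sense(): the state.
- robot.grab_frame(name): name is "scene" or "top"; returns a dict with "image" (384x512x3 uint8, red, green, blue), "range_z" (384x512 float32, m along the optical axis (not along the pixel's ray), 0 where there is no reading), "fx", "fy", "cx", "cy" (pixels), "R" (3x3) and "t" (3): a world point X has camera coordinates R X + t. Camera axes: x right, y down, z forward; pixel columns grow to the right and rows downward; lengths in m; the calibration is good to about 2 mm. A picture is of the moment at which its call begins.
A pose or a line that the arm cannot do raises robot.IKError and nothing moves.
- robot.close_job(): hands the job in, once; it reports no verdict.
The state is a dict: "t": time; "joint_pos": joint angles; "joint_velocities": joint speeds; "effort": joint torques, N m; "tcp_pos": TCP position; "tcp_rot": TCP orientation; "wrist_force": force on the tool from outside, world axes, zero at the start; "torque": the same for the moment, N m; "opening": opening from 0.0 (shut) to 1.0 (fully open).
Only numpy, scipy, OpenCV 4.12 (cv2) and the standard library are available. Lean on these libraries where they do the work, as an engineer would, in place of code of your own. Each camera call takes 0.05 s, during which the arm holds its last target. There are 200 camera calls.

## Working session

There is one attempt and no reset: what is moved stays moved. The work goes in short steps, each a Python script; the robot and the scene stay as the last script left them, time stands still between calls to the robot, and variables do not carry over. Pictures are saved under pics/ and viewed, about 8 in all and at most 12, crops included, and the job is handed in when it is done.

```bash
ls; mkdir -p pics
python3 - <<'E'
from plant import robot
import cv2,numpy as np,pickle
print(robot.nose_length, robot.sense())
for n in("scene","top"):
    f=robot.grab_frame(n); pickle.dump(f,open(f"pics/{n}0.pkl","wb"))
    cv2.imwrite(f"pics/{n}0.png",cv2.resize(f["image"][...,::-1],(800,600),interpolation=cv2.INTER_CUBIC))
    print(n,f["fx"],f["cx"],f["cy"],f["R"].round(3).tolist(),f["t"], (-f["R"].T@f["t"]).round(3))
E
```

```text
pics
0.011 {'t': 0.0, 'joint_pos': array([ 1.22809498,  0.46944666, -0.04859488,  1.53371623,  0.0241071 ,
        1.14100126, -0.08231524]), 'joint_velocities': array([ 0.00206454, -0.00060409,  0.00083242, -0.00015378, -0.00103208,
        0.00098593,  0.0009251 ]), 'effort': array([-4.70498380e-04, -5.10308039e+01, -4.64469334e-02, -2.37711149e+01,
        1.08362999e-02,  7.57333328e-03,  1.45690342e-05]), 'tcp_pos': array([ 0.20818752, -0.64148794,  0.24124844]), 'tcp_rot': array([ 3.14151211e+00,  1.98390520e-03, -1.25697526e+00]), 'wrist_force': array([0.20937694, 0.11047622, 0.5659688 ]), 'torque': array([0.02594664, 0.04033993, 0.00327538]), 'opening': 0.9974848721962544}
scene 410.0985191466262 262.34963965144425 186.19103553308517 [[-0.181, 0.983, 0.01], [0.748, 0.144, -0.647], [-0.638, -0.11, -0.762]] [ 0.16574672 -0.34885289  1.92769551] [1.521 0.099 1.241]
top 451.0093690389014 260.03512058303545 190.1365078596266 [[-0.003, -1.0, 0.001], [-0.987, 0.003, -0.158], [0.158, -0.001, -0.987]] [-0.05934037  0.52343486  1.27624675] [ 0.315 -0.059  1.343]
```

View pics/scene0.png

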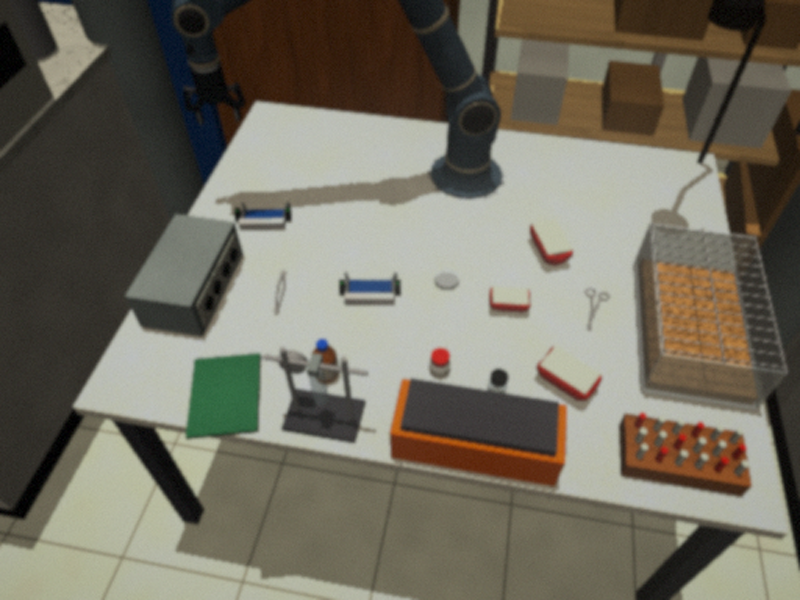

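View pics/top0.png

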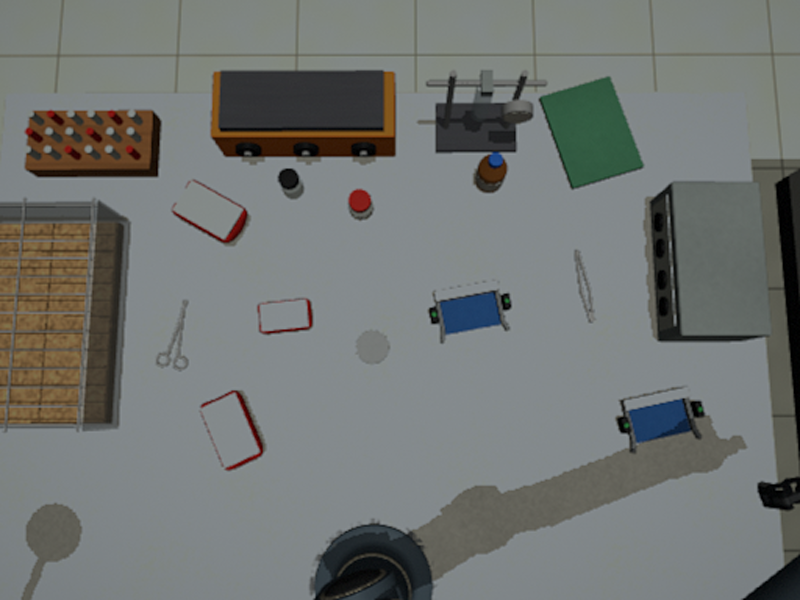

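Top view (800x600 px). Possible carriers: large at (210,212), small at (285,316), large at (232,430). Possible bays: (470,310) and (660,418). In the scene view the small carrier is at (510,300) and the bays at (370,288) and (264,215). I choose the small carrier. I'll check bay distances and look at one close crop.

```bash
cat > h.py <<'E'
import numpy as np,pickle,cv2
def load(n): return pickle.load(open(f"pics/{n}.pkl","rb"))
def ray(f,uv):
    d=f["R"].T@np.array([(uv[0]-f["cx"])/f["fx"],(uv[1]-f["cy"])/f["fy"],1]); return -f["R"].T@f["t"],d
def onz(f,uv,z):
    c,d=ray(f,uv); return c+d*(z-c[2])/d[2]
def tri(f,a,g,b):
    c,d=ray(f,a);e,k=ray(g,b); s=np.linalg.lstsq(np.c_[d,-k],e-c,rcond=None)[0]
    p,q=c+d*s[0],e+k*s[1]; return (p+q)/2,np.linalg.norm(p-q)
def cloud(f):
    z=f["range_z"];v,u=np.mgrid[:z.shape[0],:z.shape[1]]
    P=np.stack([(u-f["cx"])/f["fx"]*z,(v-f["cy"])/f["fy"]*z,z],-1)
    P=(P-f["t"])@f["R"]; P[z==0]=np.nan; return P
def crop(f,u,v,w,h,s):
    u,v=int(u),int(v); return cv2.resize(f["image"][v:v+h,u:u+w,::-1],None,fx=s,fy=s,interpolation=cv2.INTER_CUBIC)
def proj(f,X):
    c=f["R"]@X+f["t"]; return np.array([f["fx"]*c[0]/c[2]+f["cx"],f["fy"]*c[1]/c[2]+f["cy"]])
E
python3 - <<'E'
from h import *
T,S=load("top0"),load("scene0")
PT,PS=cloud(T),cloud(S)
for n,u in dict(carr=(285,316),big1=(210,212),big2=(232,430),bay1=(470,310),bay2=(660,418),dish=(373,346),vial=(290,180),pot=(360,200),reag=(490,165),sc=(172,350),fo=(585,285)).items():
    p=onz(T,np.array(u)*.64,0.02);print(n,p.round(3),np.hypot(*p[:2]).round(3), PT[int(u[1]*.64),int(u[0]*.64)].round(3))
a=np.hstack([crop(T,157,172,66,50,6),crop(T,267,172,66,50,6)])
b=np.hstack([crop(S,293,167,66,50,6),crop(S,207,162,66,50,6)])
cv2.imwrite("pics/crop1.png",np.vstack([a,b]))
# red+white carrier cloud
for n,f,P in(("T",T,PT),("S",S,PS)):
    m=(P[...,2]>0.02)&(P[...,2]<.07)&(np.hypot(P[...,0]-onz(T,(182.4,202),.03)[0],P[...,1]-onz(T,(182.4,202),.03)[1])<.08)
    Q=P[m];print(n,len(Q),Q.mean(0).round(4),np.percentile(Q,[2,50,98],axis=0).round(3).tolist())
    r=cv2.minAreaRect(Q[:,:2].astype(np.float32)*1000);print(r)
E
```

```text
carr [0.491 0.169 0.02 ] 0.519 [0.489 0.166 0.04 ]
big1 [0.695 0.319 0.02 ] 0.765 [0.685 0.308 0.062]
big2 [0.279 0.261 0.02 ] 0.383 [0.281 0.253 0.06 ]
bay1 [ 0.502 -0.182  0.02 ] 0.533 [ 0.506 -0.181 -0.   ]
bay2 [ 0.298 -0.53   0.02 ] 0.608 [ 0.3   -0.536  0.001]
dish [0.434 0.002 0.02 ] 0.434 [0.436 0.004 0.014]
vial [0.759 0.165 0.02 ] 0.777 [0.74  0.157 0.077]
pot [0.718 0.028 0.02 ] 0.719 [0.706 0.027 0.059]
reag [ 0.788 -0.226  0.02 ] 0.82 [ 0.76  -0.214  0.105]
sc [0.428 0.379 0.02 ] 0.572 [0.429 0.385 0.002]
fo [ 0.549 -0.402  0.02 ] 0.68 [ 0.554 -0.407 -0.002]
T 681 [0.4881 0.1647 0.0433] [[0.46, 0.119, 0.031], [0.489, 0.165, 0.044], [0.518, 0.213, 0.05]]
((489.218505859375, 166.23268127441406), (59.50836181640625, 98.50152587890625), 6.127577781677246)
S 380 [0.4965 0.1677 0.0426] [[0.462, 0.121, 0.024], [0.499, 0.168, 0.045], [0.521, 0.214, 0.052]]
((490.6385803222656, 168.15615844726562), (61.54704284667969, 97.72108459472656), 7.418583393096924)
```

View pics/crop1.png

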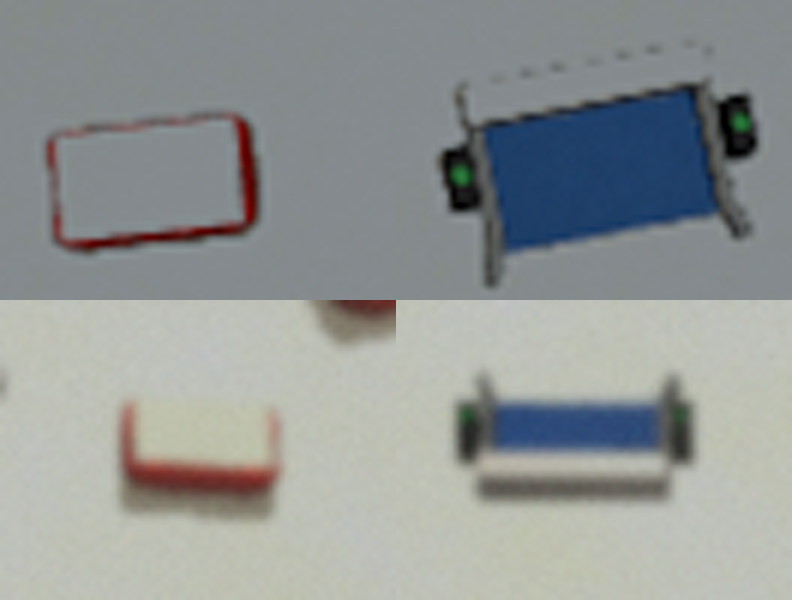

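The crops show the small carrier foot-up (top crop centre ≈(153,182), scene crop ≈(200,440)) and the near bay open towards the robot, with its blue floor corners at (482,128), (695,88), (718,212) and (505,250). Bay1 is nearer than bay2 (0.53 m against 0.61 m). Next I'll measure the bay more finely from both views, then touch the bench to learn where the open fingertips are.

```bash
cat > bayfit.py <<'E'
from h import *
def fit(names=("top0","scene0")):
  for n in names:
    f=load(n);P=cloud(f);b=f["image"].astype(int)
    near=np.hypot(P[...,0]-.505,P[...,1]+.18)<.12
    blue=near&(b[...,2]>b[...,0]+40)&(b[...,2]>b[...,1]+20)
    v,u=np.nonzero(blue);Q=np.array([onz(f,(a,c),0) for a,c in zip(u,v)])
    (c,s,a)=cv2.minAreaRect(Q[:,:2].astype(np.float32));print(n,"blue",np.round(c,4),np.round(s,4),a, "P",P[blue].mean(0).round(4))
    yaw=np.radians(10.6); R=np.array([[np.cos(yaw),-np.sin(yaw)],[np.sin(yaw),np.cos(yaw)]])
    L=(P[...,:2]-[.505,-.18])@R
    g=(b[...,1]>b[...,0]+40)&(b[...,1]>b[...,2]+30)&near
    k,lab,st,ce=cv2.connectedComponentsWithStats(g.astype(np.uint8))
    for i in range(1,k): print(" green",ce[i].round(2),onz(f,ce[i],.032).round(4))
    m=near&(P[...,2]>.019)&(abs(L[...,1])<.045)&(L[...,0]>0)
    q=np.c_[L[m],P[m][:,2]];print(" stop",len(q),np.percentile(q,[3,50,97],axis=0).round(4).tolist(),"slope",np.polyfit(q[:,1],q[:,0],1).round(4))
    # back edge of blue: rows along columns
    cols=[u0 for u0 in np.unique(u) if (u==u0).sum()>4][4:-4]
    E=np.array([onz(f,(u0,v[u==u0].min()-.5 if n[:3]=="top" else v[u==u0].max()+.5),0)[:2] for u0 in cols])
    l=(E-[.505,-.18])@R;print(" blue far edge: x at mid, slope",np.polyfit(l[:,1],l[:,0],1).round(4),l[:,1].min().round(4),l[:,1].max().round(4))
if __name__=="__main__": fit()
E
python3 bayfit.py
python3 - <<'E'
from plant import robot
import numpy as np
y=np.radians(6.5)
print(robot.inverse_kinematics([.56,.05,.1],[np.pi,0,y]))
print(robot.inverse_kinematics([.56,.05,.1],[np.pi,0,y-np.pi]))
for p,o in (([.49,.167,.03],[np.pi,-.26,y]),([.60,.167,.03],[np.pi,-.26,y]),([.41,-.2,.02],[np.pi,0,.185-np.pi/2]),([.41,-.2,.02],[np.pi,0,.185+np.pi/2]),([.41,-.2,.02],[np.pi,0,.185])): print(robot.inverse_kinematics(p,o))
E
```

```text
top0 blue [ 0.4996 -0.1831] [0.0627 0.1067] 10.574140548706055 P [ 4.994e-01 -1.830e-01  4.000e-04]
 green [324.29 192.  ] [ 0.5186 -0.2502  0.032 ]
 green [277.5 201. ] [ 0.4923 -0.1122  0.032 ]
 stop 207 [[0.0242, -0.0422, 0.021], [0.0337, -0.0003, 0.0257], [0.0435, 0.0428, 0.0298]] slope [-0.0041  0.0338]
 blue far edge: x at mid, slope [-0.0052  0.0255] -0.0529 0.0367
scene0 blue [ 0.4846 -0.1848] [0.0317 0.1008] 10.90919017791748 P [ 0.486  -0.1841  0.0019]
 stop 110 [[0.0259, -0.0405, 0.0201], [0.0382, 0.0005, 0.0266], [0.0463, 0.0419, 0.0328]] slope [0.0045 0.0371]
 blue far edge: x at mid, slope [-0.0051 -0.0025] -0.0336 0.0338
[ 0.34584253  0.54744977 -0.67579765  1.90838958  0.45167592  0.84196849
 -0.45350622]
[-0.92435063  0.7288345   1.10948581  1.97917953 -0.81075678  0.96634683
 -2.43063451]
[ 0.08332682  0.54399214 -0.66826078  2.21726673  1.11393495  0.46711567
 -1.36917902]
[-0.0676164   0.59415315 -0.39391841  1.99292716  0.72813124  0.43168532
 -0.90205853]
[ 0.52092116  0.47124765 -0.19462226  2.21068406  0.19321178  0.47492389
 -1.21100843]
[ 0.89545214  0.55606226 -0.66213878  2.19022033  0.62494145  0.58799243
  1.52582222]
[ 0.72078869  0.50285319 -0.44031712  2.19947786  0.42629297  0.51986365
  0.13881259]
```

Bay origin ≈ (0.500, -0.1825) with yaw ≈ 10.5°; the two views agree to within a few mm. Carrier ≈ (0.490, 0.167) with yaw ≈ 6.5°. Next: bench touch, then the caged roll with the tool tilted 15°.

Run:
```python
from plant import robot
import numpy as np
y=np.radians(6.5)
robot.goto([.57,.06,.08],[np.pi,0,y]);print(robot.sense()["t"])
hit=robot.move_straight([.57,.06,.002],vel=.03,contact_N=3)
s=robot.sense();tip=s["tcp_pos"][2];print(hit,tip,s["t"],s["wrist_force"].round(2),s["opening"])
robot.move_straight([.57,.06,.12],vel=.2)
print(robot.sense()["t"])
```

```text
2.9333
False 0.0021168200503984573 5.6833 [ 0.49  0.01 -0.68] 1.0023922151710127
6.425
```

Run:
```python
from plant import robot
import numpy as np,cv2,pickle
from h import *
y=np.radians(6.5);ux=np.array([np.cos(y),np.sin(y),0]);A=np.array([.490,.167,0]);o=[np.pi,-.26,y]
robot.goto(A+.004*ux+[0,0,.11],o)
robot.move_straight(A+.004*ux+[0,0,.022],vel=.1)
s=robot.sense();print(s["t"],s["wrist_force"].round(2))
for d in(.025,.045,.060):
    robot.move_straight(A+d*ux+[0,0,.022],vel=.05); s=robot.sense();print(s["t"],s["wrist_force"].round(2))
im=[]
for n,z in(("scene",.03),("top",.03)):
    f=robot.grab_frame(n);pickle.dump(f,open(f"pics/{n}1.pkl","wb"))
    u=proj(f,A+.045*ux+[0,0,.04]);im.append(crop(f,u[0]-40,u[1]-45,80,90,5))
cv2.imwrite("pics/mid.png",np.hstack(im))
```

```text
8.05 [-0.35 -0.22  0.02]
8.6167 [ 0.33 -0.5  -0.71]
9.1667 [-0.33 -0.11  0.05]
9.6167 [-0.72 -0.82  0.03]
```

View pics/mid.png

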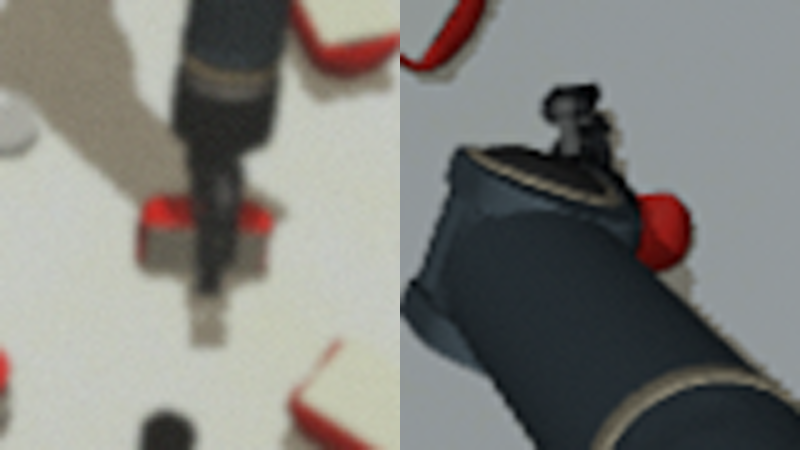

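It is rolling: in the scene view the foot now faces the camera, +x, at (205,245). I'll continue slowly past the tipping point.

Run:
```python
from plant import robot
import numpy as np,cv2,pickle
from h import *
y=np.radians(6.5);ux=np.array([np.cos(y),np.sin(y),0]);A=np.array([.490,.167,0]);o=[np.pi,-.26,y]
for d in(.078,.086,.092):
    robot.move_straight(A+d*ux+[0,0,.022],vel=.04); s=robot.sense();print(s["t"],s["wrist_force"].round(2))
f=robot.grab_frame("scene");u=proj(f,A+.09*ux+[0,0,.02]);im=[crop(f,u[0]-40,u[1]-45,80,90,5)]
robot.move_straight(A+.086*ux+[0,0,.022],vel=.05)
robot.move_straight(A+.07*ux+[0,0,.13],vel=.2)
robot.goto(A+np.array([-.03,-.16,.16]),[np.pi,0,y])
for n in("scene","top"):
    f=robot.grab_frame(n);pickle.dump(f,open(f"pics/{n}2.pkl","wb"));P=cloud(f);b=f["image"].astype(int)
    m=(b[...,0]>b[...,1]+40)&(b[...,0]>b[...,2]+40)&(P[...,2]>.012)&(P[...,2]<.07)&(np.hypot(P[...,0]-.58,P[...,1]-.175)<.08)
    Q=P[m];print(n,len(Q),np.percentile(Q,[2,50,98],axis=0).round(3).tolist(),cv2.minAreaRect(Q[:,:2].astype(np.float32)*1000))
im.append(crop(f,*(proj(f,A+.09*ux+[0,0,.02])-[40,45]),80,90,5))
cv2.imwrite("pics/end.png",np.hstack(im));print(robot.sense()["t"])
```

```text
10.3167 [-0.69 -0.05 -0.17]
10.6667 [-0.7   0.37  0.38]
10.9667 [ 0.82 -0.49 -0.47]
scene 375 [[0.561, 0.135, 0.016], [0.595, 0.178, 0.039], [0.613, 0.223, 0.05]] ((583.9185791015625, 178.81350708007812), (58.56067657470703, 93.06331634521484), 5.582498073577881)
top 604 [[0.551, 0.131, 0.023], [0.577, 0.175, 0.039], [0.607, 0.222, 0.048]] ((580.7421264648438, 176.6959991455078), (58.732086181640625, 96.4705810546875), 6.845376014709473)
12.8917
```

View pics/end.png

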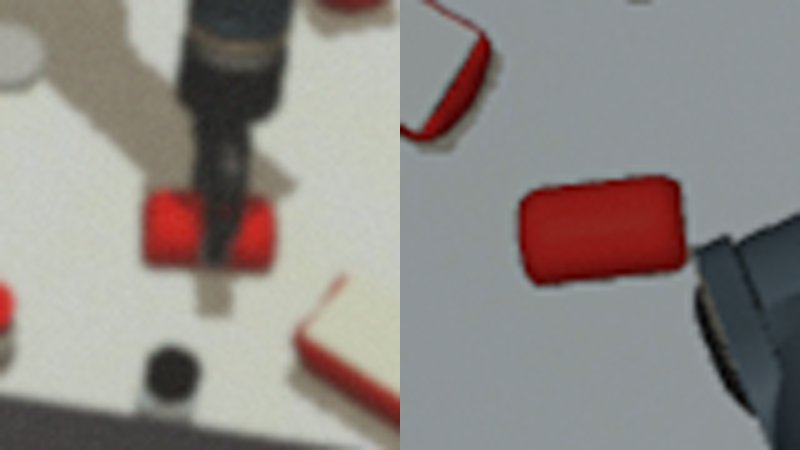

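It now stands crown up on its foot: top crop centre (602,230), world ≈ (0.582, 0.177), yaw ≈ 6.5°. Next I'll grip it, lift it, and set it down between the rails short of the stop.

Run:
```python
from plant import robot
import numpy as np,cv2,pickle
from h import *
y=np.radians(6.5);C=np.array([.5815,.1773,0]);o=[np.pi,0,y];Z=np.array([0,0,1.])
b=np.radians(10.5);bx=np.array([np.cos(b),np.sin(b),0]);B=np.array([.4999,-.1825,0])-.040*bx;ob=[np.pi,0,b]
robot.goto(C+.12*Z,o);robot.move_straight(C+.011*Z,vel=.1)
print(robot.sense()["wrist_force"].round(2));robot.grip(0.0,40)
s=robot.sense();print(s["opening"],s["wrist_force"].round(2),s["tcp_pos"]);z0=s["tcp_pos"][2]
robot.move_straight(C+.09*Z,vel=.08);s=robot.sense();print(s["opening"],s["wrist_force"].round(2))
robot.goto(B+.09*Z,ob);print(robot.sense()["tcp_pos"],robot.sense()["opening"])
robot.move_straight(B+(z0+.008)*Z,vel=.1)
print(robot.move_straight(B+(z0-.002)*Z,vel=.015,contact_N=2.5));s=robot.sense();print(s["tcp_pos"],s["wrist_force"].round(2),s["t"])
robot.grip(.86);print(robot.sense()["opening"])
robot.move_straight(B+.1*Z,vel=.15)
robot.goto(B+np.array([-.05,.15,.16]),ob)
im=[]
for n in("scene","top"):
    f=robot.grab_frame(n);pickle.dump(f,open(f"pics/{n}3.pkl","wb"))
    im.append(crop(f,*(proj(f,B+.02*bx+.02*Z)-[40,45]),80,90,5))
cv2.imwrite("pics/placed.png",np.hstack(im));print(robot.sense()["t"])
```

```text
[-0.44 -0.18  0.43]
0.6906224554170403 [-1.28 -0.61  5.26] [0.58159652 0.17741159 0.01174781]
0.6853867190125446 [-0.02 -0.34 -2.24]
[ 0.46157875 -0.18856672  0.09028004] 0.6900431389370857
True
[ 0.4605584  -0.18989012  0.01174024] [-0.94  0.27  5.09] 19.325
0.8598918795803422
21.1833
```

View pics/placed.png

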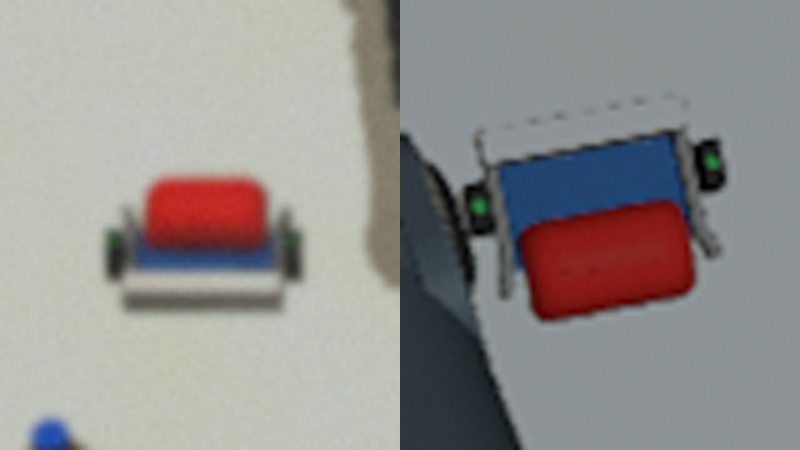

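```bash
cat > meas.py <<'E'
from h import *
def meas(n):
    f=load(n);P=cloud(f);b=f["image"].astype(int)
    a=np.radians(10.5);R=np.array([[np.cos(a),-np.sin(a)],[np.sin(a),np.cos(a)]]);L=(P[...,:2]-[.4999,-.1825])@R
    m=(b[...,0]>b[...,1]+40)&(b[...,0]>b[...,2]+40)&(P[...,2]>.01)&(abs(L[...,0])<.1)&(abs(L[...,1])<.09)
    q=np.c_[L[m],P[m][:,2]];hi=q[:,2]>.033
    r=cv2.minAreaRect(q[:,:2].astype(np.float32)*1000)
    print(n,len(q),"ext",np.percentile(q,[1,99],axis=0).round(4).tolist(),"rect",np.round(r[0],1),np.round(r[1],1),round(r[2],1),"axis slope",np.polyfit(q[hi,1],q[hi,0],1).round(4))
    g=(b[...,1]>b[...,0]+40)&(b[...,1]>b[...,2]+30)&(abs(L[...,0])<.06)&(abs(L[...,1])<.09)
    k,_,_,ce=cv2.connectedComponentsWithStats(g.astype(np.uint8))
    print("  greens",[((onz(f,c,.032)[:2]-[.4999,-.1825])@R).round(4).tolist() for c in ce[1:]])
    v,u=np.nonzero(m);print("  mask centroid px",u.mean(),v.mean())
    for du in(P[m],): print("  mean local",q.mean(0).round(4))
if __name__=="__main__":
    import sys
    for n in sys.argv[1:]: meas(n)
E
python3 meas.py top3 scene3
```

```text
top3 623 ext [[-0.0661, -0.0448, 0.0197], [-0.0103, 0.0487, 0.0484]] rect [-38.1   1.2] [96.9 57.3] 89.7 axis slope [-0.0001 -0.0395]
  greens [[0.0065, -0.0696], [0.0058, 0.0709]]
  mask centroid px 303.24077046548956 211.4927768860353
  mean local [-0.0394  0.0031  0.0375]
scene3 305 ext [[-0.0552, -0.0441, 0.0157], [-0.0075, 0.0472, 0.0499]] rect [-32.3   1.3] [51.  91.8] 1.8 axis slope [-0.0125 -0.0313]
  greens []
  mask centroid px 236.60983606557377 175.04918032786884
  mean local [-0.0256  0.0023  0.0361]
```

```bash
python3 - <<'E'
from plant import robot
import numpy as np,cv2,pickle
from h import *
Z=np.array([0,0,1.]);b=np.radians(10.5);bx=np.array([np.cos(b),np.sin(b),0]);by=np.array([-np.sin(b),np.cos(b),0])
B=np.array([.4999,-.1825,0])+.0005*by;o=[np.pi,0,b-np.pi/2]
robot.grip(.68)
robot.goto(B-.105*bx+.12*Z,o);robot.move_straight(B-.105*bx+.013*Z,vel=.1)
loc=lambda s:round(float((s["tcp_pos"]-B)@bx),4)
hit=robot.move_straight(B-.02*bx+.013*Z,vel=.03,contact_N=5)
s=robot.sense();print(hit,loc(s),s["wrist_force"].round(2),s["t"])
if loc(s)<-.05:
    hit=robot.move_straight(B-.02*bx+.013*Z,vel=.03,contact_N=6);s=robot.sense();print(hit,loc(s),s["wrist_force"].round(2))
p=s["tcp_pos"];robot.sleep(.3);print(robot.sense()["wrist_force"].round(2))
robot.move_straight(p-.04*bx,vel=.06);robot.move_straight(p-.04*bx+.12*Z,vel=.2)
robot.goto(p+np.array([-.0,.17,.17]),o)
im=[]
for n in("scene","top"):
    f=robot.grab_frame(n);pickle.dump(f,open(f"pics/{n}4.pkl","wb"))
    im.append(crop(f,*(proj(f,B+.02*Z)-[40,45]),80,90,5))
cv2.imwrite("pics/dock.png",np.hstack(im));print(robot.sense()["t"])
E
python3 meas.py top4 scene4
```

```text
True -0.0428 [-0.23 -0.95 -0.41] 25.6333
[-0.01  0.1  -0.43]
28.3583
top4 623 ext [[-0.0279, -0.0453, 0.0194], [0.0295, 0.0484, 0.0487]] rect [0.8 0.4] [58.5 97.6] 0.2 axis slope [-0.0024 -0.0012]
  greens [[0.0065, -0.0696], [0.0058, 0.0709]]
  mask centroid px 300.7736757624398 198.7158908507223
  mean local [-0.0013  0.0027  0.0374]
scene4 266 ext [[-0.0154, -0.046, 0.0237], [0.0268, 0.0479, 0.0498]] rect [5.1 0.8] [44.8 94.8] 3.0 axis slope [-0.0118  0.0063]
  greens []
  mask centroid px 236.1015037593985 181.21052631578948
  mean local [0.0091 0.0018 0.039 ]
```

View pics/dock.png

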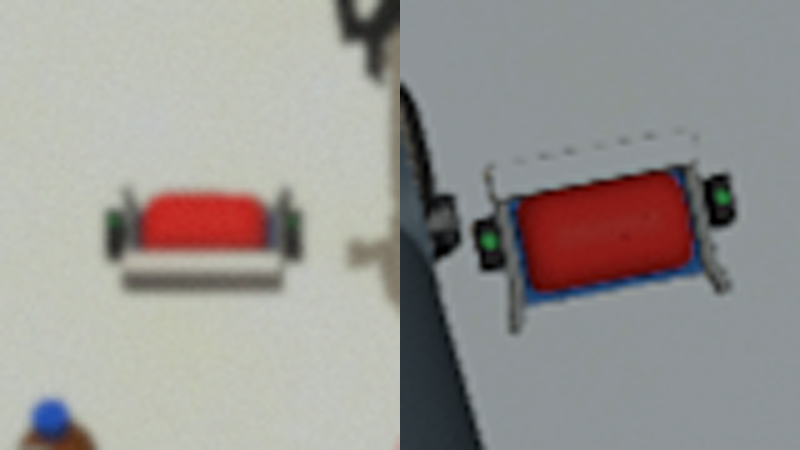

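The top view shows the carrier seated, axis at x ≈ -1 mm in the bay frame, y offset about 1-2 mm, turned under 0.3°. Flushness is only known to about 2 mm, so I'll push again with a firmer contact limit to confirm it.

```bash
python3 - <<'E'
from plant import robot
import numpy as np,pickle
Z=np.array([0,0,1.]);b=np.radians(10.5);bx=np.array([np.cos(b),np.sin(b),0]);by=np.array([-np.sin(b),np.cos(b),0])
B=np.array([.4999,-.1825,0])+.0005*by;o=[np.pi,0,b-np.pi/2]
loc=lambda s:round(float((s["tcp_pos"]-B)@bx),4)
robot.goto(B-.085*bx+.12*Z,o);robot.move_straight(B-.085*bx+.013*Z,vel=.1)
robot.move_straight(B-.05*bx+.013*Z,vel=.05)
for x in np.arange(-.046,-.034,.001):
    h=robot.move_straight(B+x*bx+.013*Z,vel=.01,contact_N=9);s=robot.sense();print(h,loc(s),round(float(s["wrist_force"]@bx),2))
    if h or s["wrist_force"]@bx<-7: break
p=s["tcp_pos"]
robot.move_straight(p-.04*bx,vel=.05);robot.move_straight(p-.04*bx+.12*Z,vel=.2)
robot.goto(p+np.array([0,.17,.17]),o);robot.sleep(.5)
for n in("scene","top"): pickle.dump(robot.grab_frame(n),open(f"pics/{n}5.pkl","wb"))
print(robot.sense()["t"])
E
python3 meas.py top5 scene5
python3 - <<'E'
from h import *
# bystander check: image difference away from arm
f,g=load("top0"),load("top5")
for n,u in dict(dish=(373,346),vial=(290,180),pot=(360,200),reag=(490,165),sc=(172,340),fo=(585,285)).items():
    x,y=(np.array(u)*.64).astype(int);a=f["image"][y-25:y+26,x-25:x+26].astype(int);c=g["image"][y-25:y+26,x-25:x+26].astype(int)
    print(n,(abs(a-c).max(-1)>50).sum())
E
```

```text
False -0.046 0.26
False -0.0449 0.28
False -0.0439 -0.08
False -0.0429 -0.08
False -0.0426 -1.05
False -0.0425 -4.09
False -0.0425 -8.11
36.3917
top5 624 ext [[-0.0278, -0.0453, 0.0182], [0.0296, 0.0485, 0.0491]] rect [0.7 0.9] [58.7 97.1] 0.4 axis slope [-0.0011 -0.0012]
  greens [[0.0065, -0.0696], [0.0058, 0.0709]]
  mask centroid px 300.78365384615387 198.6875
  mean local [-0.0012  0.0026  0.0373]
scene5 268 ext [[-0.0164, -0.0457, 0.0243], [0.0288, 0.0479, 0.0509]] rect [5.3 0.6] [50.1 94.5] 1.0 axis slope [-0.0027  0.0069]
  greens []
  mask centroid px 236.07089552238807 181.26865671641792
  mean local [0.0097 0.0017 0.0394]
dish 2131
vial 0
pot 0
reag 0
sc 0
fo 0
```

Run:
```python
from plant import robot
from h import *
robot.move_joints([1.228, 0.469, -0.049, 1.532, 0.024, 1.141, -0.082]);robot.sleep(.5)
g=robot.grab_frame("top");pickle.dump(g,open("pics/top6.pkl","wb"));f=load("top0")
x,y=238,221;print("dish diff",(abs(f["image"][y-25:y+26,x-25:x+26].astype(int)-g["image"][y-25:y+26,x-25:x+26]).max(-1)>50).sum(),robot.sense()["t"])
import meas;meas.meas("top6")
robot.close_job()
```

```text
dish diff 0 39.3333
top6 624 ext [[-0.0277, -0.0457, 0.0177], [0.0297, 0.0484, 0.0484]] rect [1.3 0.4] [97.9 59.1] 89.6 axis slope [ 0.0053 -0.0011]
  greens [[0.0065, -0.0696], [0.0058, 0.0709]]
  mask centroid px 300.7580128205128 198.6778846153846
  mean local [-0.0012  0.0027  0.0375]
the job is handed in; nothing more can be done
```

The red carrier is docked in the bay nearest the robot's base, standing on its foot and released, and I handed the job in at 39 s of 72 s. I rolled the smallest carrier +x between the open jaws until it tipped onto its foot. I then lifted it into the bay mouth and pushed it against the back stop with two fingers.

**Last checks:**
- **Position:** in the top view the carrier's axis is about 1 mm from the bay's origin in x. It is 1–3 mm off the middle in y and turned less than 0.5°. Its crown stands at about 45–48 mm.
- **Flush:** a second push met a hard stop, with force rising to 8 N over 0.1 mm, about 0.3 mm beyond the first push.
- **Bystanders:** none of the six showed any change in the top view. The arm hid the dish at first; it was clear once the arm was back at its start pose.
- **Disagreement:** the scene camera put the carrier's x about 5–10 mm further on. The stop hides the carrier's lower part from that side, so I relied on the top view and the contact.

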